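# Pack the third big nut into the tray

### The arm

A 6-joint arm with a two-finger parallel gripper is mounted at the origin on the work surface. World frame = base frame: x ahead of the robot, y to its left, z up, the work surface at z = 0. Lengths are in m, angles in degrees, forces in N, time in s.
With the tool pointing down it reaches from about 0.35 to 0.875 m from the base axis. Payload 4.2 kg.
Tool frame: the origin (TCP) lies at the very end of the fingers, on their centre line; the grasp point (between the pads) lies 19 mm behind it (r.grip_point_offset is the distance from the TCP to the grasp point, in m); z points along the fingers, y is the line along which they close (so a half turn about z gives the same grasp; the last joint's range is limited). The gripper opens to 87 mm and grips with 3 to 60 N. Pads are 19 mm wide; open, the fingers measure 117 mm over their backs; the gripper's body (75 mm by 190 mm) begins 51 mm behind the grasp point.
Start: joints at [-59.84, 22.042, 0.453, 0, -68.411, -14.817], TCP at [0.165, -0.603, 0.223] pointing down, gripper open.
Joint ranges: [-179.83, 179.83], [-69.29, 118.12], [-61.27, 80.66], [-181.25, 117.63], [-171.15, -9.14], [-177.46, 177.46]. Speed limits (degrees/s): [159.86, 159.86, 180, 180, 180, 180].

### API

Orientations are given as a 3x3 rotation matrix whose columns are the frame's x, y, z axes.
In Python, from station import r gives the robot as it stands.
- The arm moves only by the tool move_arm, never from a script. Its argument "series" is a list of rows, each a list of 3 entries, a list of its own where there are three numbers: the turn, a rotation vector about the tool's x, y, z as a fraction of full scale, then the shift along the tool's x, y, z as a fraction of full scale, then the opening, from 0 (shut) to 1 (fully open). A call has 1 to 12 rows; each row shifts and turns the commanded pose from where the row before left it, along the tool's axes as they then stand; what a row does not reach is not made up. Full scale, the value 1, is 0.5 m for a shift and 0.1 rad for a turn. A row lasts 1/10 s, in which the tool goes at most 50 mm and 8.59 degrees, less where a joint would pass 70% of its speed; a pose out of reach is approached as far as the arm can. A call with a number of a shift or a turn outside -1 to 1 is refused whole. A call with a gripper value outside its range is refused whole. The fingers move at their own pace and stop on an object; the grip force is fixed at half the most. Time passes only in rows, so rows that do not move let the fingers close. It gives the time, the measured TCP pose, the force, the opening and the grip force at its end, in the units of the state.
- r.sense(): the state, without advancing time (a new reading comes with each control period).
- r.capture(name): name is "scene" or "side" or "wrist"; returns a dict with "img" (480x640x3 uint8, red, green, blue), "fx", "fy", "cx", "cy" (pixels), "origin" and "orientation" of the camera in the world. Camera axes: x right, y up, looking along -z (the intrinsics and any distortion apply to the point x, -y, -z); pixel columns grow to the right and rows downward; lengths in m; the calibration is good to about 2 mm. The wrist camera is an equidistant fisheye: a pixel r from the principal point sees the ray r / f radians off the axis. A picture is of the moment at which its call begins. There is no depth.
- r.finish_job(): hands the job in; it is judged then, once.
Trained networks look in the newest picture that a camera, given by its name, has taken for a name from the list of things; names that differ only in an ending like _2 or _b are one class to them, and where a whole thing is asked for, a point or a joint stands for the part that bears it (a point fixed in the world has none). Each returns a list of dicts, best first, with "score" (0 to 1); they miss things now and then, are a little off and sometimes report something else, mostly with a low value. They report only what shows in the picture. A call takes as long as a camera call.
- r.cut_out(target, camera): "pixels" (480x640 bool, what is visible of it) and "centre" ([column, row] in pixels, amid what is visible of it).
- r.pinpoint(target, camera): "centre" ([column, row] in pixels: a listed point, or the origin of a listed thing).
The state is a dict: "time_s": time; "joints": joint angles; "joint_velocities": joint speeds; "effort": joint torques, N m; "tcp_pos": TCP position; "ee_rot": TCP orientation; "wrist_force": force on the tool from outside, world axes, zero at the start; "moment": the same for the moment, N m; "gripper_width": opening from 0.0 (shut) to 1.0 (fully open); "gripper_force": force on a finger pad.
Only numpy, scipy, OpenCV 4.12 (cv2) and the standard library are available. Lean on these libraries where they do the work, as an engineer would, in place of code of your own. Each camera call takes 0.05 s, during which the arm holds its last target. There are 200 camera calls.

### The job

Two large hex nuts already lie flat in the blue tray, flat side against flat side. Pick up the third nut of the same kind from the bench (not the smaller hex nut, the square nut or the brass collar) and lay it flat in the tray, tucked into the notch between the two on the side where the tray has room, with its flat sides against both of them, so that all three are packed together like a honeycomb.

Things in the scene. Friction and masses are not known exactly. Their poses are not given: they have to be found in the camera images.
- tray: shallow blue rectangular tray fixed to the bench, 200 mm long (its x axis) by 150 mm wide (its y axis), walls 5 mm thick and 22 mm high over the bench, floor 5 mm thick. Origin: centre of its underside, on the bench top; z up. The two nuts lie in a row roughly along x in the -y half, close to the -y wall; the room for the third is on the +y side of the row
- nut_a_mid (a point): first of the two nuts in the tray: loose grey steel hex nut, flat, 46 mm across flats (53 over corners), 24 mm tall, 27 mm hole, 0.2 kg. Point: its centre, 12 mm above its underside; z up, x square to a pair of flats (others every 60 degrees); its +x flat faces the second nut
- nut_b_mid (a point): second nut in the tray, beside the first with flat facing flat (gap under 2 mm): same loose grey steel hex nut, flat, 46 mm across flats (53 over corners), 24 mm tall, 27 mm hole, 0.2 kg. Point: its centre, 12 mm above its underside; z up, x square to a pair of flats (others every 60 degrees)
- nut_c_mid (a point): the third nut, the one to move, on the bare bench at any yaw; other hardware there (30 mm hex nut, 46 mm square nut, 46 mm brass ring, up to 24 mm tall) is at least 85 mm off, centre to centre. Same loose grey steel hex nut, flat, 46 mm across flats (53 over corners), 24 mm tall, 27 mm hole, 0.2 kg. Point: its centre, 12 mm above its underside; z up, x square to a pair of flats (others every 60 degrees)

How it is judged:
By the outcome, as a careful person would: the job done as asked, in the order asked, and still so for the second after the job is handed in, with the robot touching nothing.
It also fails if it takes over 32 s, if anything falls off the work surface, if the arm or the gripper's body presses on something with over 40 N, if the wrist force passes 120 N, or if a joint passes its speed limit or range.

## Working session

There is one attempt and no reset: what is moved stays moved. The work goes in short steps, Python scripts to look and compute and a tool call to move; the robot and the scene stay as the last step left them, time stands still between calls to the robot, and variables do not carry over. Pictures are saved under pics/ and viewed, at most 10 in all, crops included, and the job is handed in when it is done.

Besides the shell and the picture viewer there is one more tool, called after "Request:" in YAML: its name, and indented under it one key for each argument. move_arm: Moves the arm, as the interface text tells. Its arguments: {"type":"object","properties":{"series":{"type":"array"}},"required":["series"]}

```bash
mkdir -p pics; ls; cat > h.py <<'E'
import numpy as np, cv2
from station import r
def ray(c,px,fish=False):
    u=(px[0]-c["cx"])/c["fx"]; v=(px[1]-c["cy"])/c["fy"]
    if fish:
        t=np.hypot(u,v); k=np.sin(t)/t if t>1e-9 else 1; d=np.array([u*k,-v*k,-np.cos(t)])
    else: d=np.array([u,-v,-1.])
    return np.array(c["orientation"])@d
def onz(c,px,z,fish=False):
    d=ray(c,px,fish); o=np.array(c["origin"]); return o+d*(z-o[2])/d[2]
def proj(c,P,fish=False):
    p=(np.asarray(P)-np.array(c["origin"]))@np.array(c["orientation"]); x,y,z=p[...,0],-p[...,1],-p[...,2]
    if fish:
        n=np.hypot(x,y); t=np.arctan2(n,z); k=t/np.maximum(n,1e-9)
    else: k=1/z
    return np.stack([c["cx"]+c["fx"]*x*k,c["cy"]+c["fy"]*y*k],-1)
def save(c,n,crop=None,s=1):
    im=c["img"][:,:,::-1]
    if crop: im=im[crop[1]:crop[3],crop[0]:crop[2]]
    cv2.imwrite("pics/"+n+".png",cv2.resize(np.ascontiguousarray(im),None,fx=s,fy=s))
E
python3 - <<'E'
from h import *
ims=[]
for n in ["scene","side"]:
    c=r.capture(n); ims.append(c["img"]); print(n,c["fx"],c["origin"])
    for t in ["tray","nut_a_mid","nut_b_mid","nut_c_mid"]:
        z=0 if t=="tray" else .012 if t=="nut_c_mid" else .017
        for d in r.pinpoint(t,n)[:4]: print(t,round(d["score"],2),np.round(d["centre"],1),onz(c,d["centre"],z).round(4))
    save(c,n)
print(r.sense())
E
```

```text
pics
scene 503.4788480879471 [1.0578986  0.06524279 0.42216725]
tray 0.97 [448.9 277.2] [0.538  0.1676 0.    ]
nut_a_mid 0.84 [440.1 245. ] [0.4905 0.1586 0.017 ]
nut_c_mid 0.58 [260.5 278.1] [ 0.5723 -0.0737  0.012 ]
side 476.3031866514063 [ 0.13298243 -0.37705374  0.41061199]
tray 0.65 [253.3 228.7] [0.5279 0.1647 0.    ]
nut_a_mid 0.67 [238.5 230.5] [0.4915 0.1539 0.017 ]
nut_b_mid 0.81 [263.4 227.1] [0.526  0.1351 0.017 ]
nut_c_mid 0.84 [380.9 277.6] [ 0.5637 -0.072   0.012 ]
{'time_s': 0.5, 'joints': array([-5.98391987e+01,  2.20442473e+01,  4.48361926e-01, -3.60354823e-03,
       -6.84106235e+01, -1.48177867e+01]), 'joint_velocities': array([0.0451601 , 0.01557132, 0.04806276, 0.06022714, 0.07188253,
       0.06007945]), 'effort': array([ 4.81134502e-04, -3.90072298e+01,  1.87448215e+01,  4.22082961e+00,
        1.49713922e-02, -2.87464320e-05]), 'tcp_pos': array([ 0.1654027 , -0.60265755,  0.22248447]), 'ee_rot': array([[-9.64365169e-01, -2.64574793e-01, -6.51213365e-06],
       [-2.64574792e-01,  9.64365161e-01,  1.27604144e-04],
       [-2.74807652e-05,  1.24779938e-04, -9.99999992e-01]]), 'wrist_force': array([-0.74389377, -0.04519606, -0.59756094]), 'moment': array([-0.01044792, -0.00916209, -0.03669731]), 'gripper_force': 0.0, 'gripper_width': 1.0004897101246035}
```

View pics/scene.png

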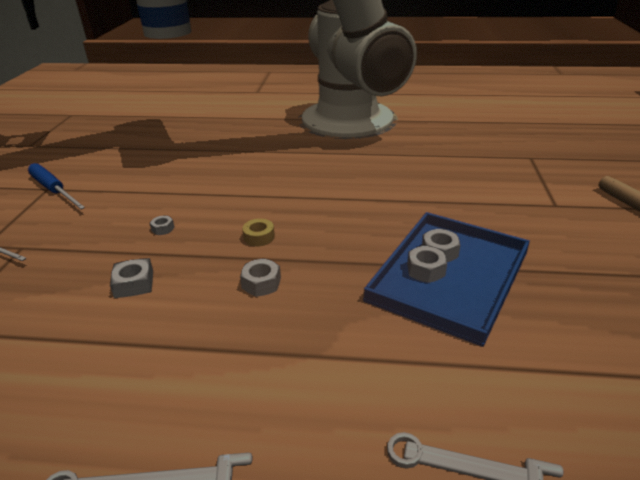

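View pics/side.png

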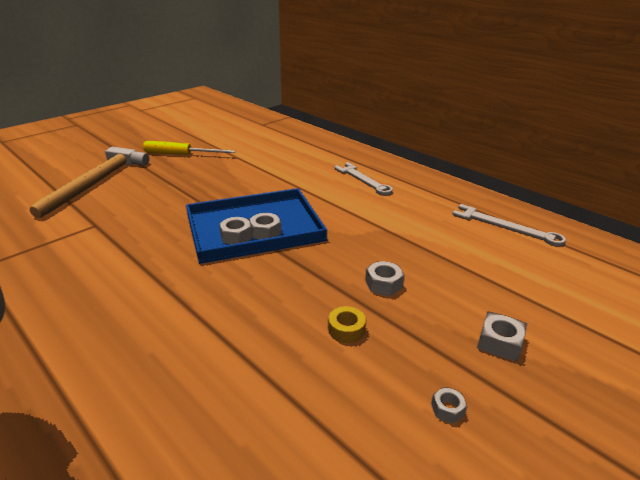

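Request:
move_arm:
  series:
    - [[0,0,0],[-0.076,0.058,0.003],1]
    - [[0,0,0],[-0.076,0.058,0.003],1]
    - [[0,0,0],[-0.076,0.058,0.003],1]
    - [[0,0,0],[-0.076,0.058,0.003],1]
    - [[0,0,0],[-0.076,0.058,0.003],1]
    - [[0,0,0],[-0.076,0.058,0.003],1]
    - [[0,0,0],[-0.076,0.058,0.003],1]
    - [[0,0,0],[-0.076,0.058,0.003],1]
    - [[0,0,0],[-0.076,0.058,0.003],1]
    - [[0,0,0],[-0.076,0.058,0.003],1]
    - [[0,0,0],[-0.076,0.058,0.003],1]
    - [[0,0,0],[-0.076,0.058,0.003],1]

```text
time_s: 1.7
tcp_pos: [0.514, -0.1446, 0.2049]
ee_rot: [[-0.964, -0.265, 0.001], [-0.265, 0.964, -0.0], [-0.001, -0.0, -1.0]]
wrist_force: [1.6, -1.1, 0.2]
gripper_width: 0.997
gripper_force: 0.0
```

Request:
move_arm:
  series:
    - [[0,0,0],[-0.073,0.056,0.003],1]
    - [[0,0,0],[-0.073,0.056,0.003],1]
    - [[0,0,0],[0,0,0],1]
    - [[0,0,0],[0,0,0],1]

```text
time_s: 2.1
tcp_pos: [0.5688, -0.0722, 0.2011]
ee_rot: [[-0.964, -0.266, -0.001], [-0.266, 0.964, -0.0], [0.001, 0.0, -1.0]]
wrist_force: [-0.2, -0.0, 0.5]
gripper_width: 1.003
gripper_force: 0.0
```

```bash
python3 - <<'E'
from h import *
s=r.sense(); print(s["time_s"],s["tcp_pos"],s["ee_rot"].round(3).tolist())
c=r.capture("wrist"); print(c["fx"],c["cx"],c["cy"],c["origin"],np.array(c["orientation"]).round(3).tolist())
for t in ["tray","nut_a_mid","nut_b_mid","nut_c_mid"]:
    z=0 if t=="tray" else .012 if t=="nut_c_mid" else .017
    for d in r.pinpoint(t,"wrist")[:4]: print(t,round(d["score"],2),np.round(d["centre"],1),onz(c,d["centre"],z,True).round(4))
save(c,"w1")
E
```

```text
2.1 [ 0.5688401  -0.07218408  0.20112216] [[-0.964, -0.266, -0.001], [-0.266, 0.964, -0.0], [0.001, 0.0, -1.0]]
371.64829954431775 315.4603382164123 243.1580838282997 [ 0.50209967 -0.09120338  0.36355325] [[-0.265, -0.933, -0.243], [0.964, -0.257, -0.068], [0.001, -0.253, 0.968]]
tray 0.57 [526.8 245. ] [0.5318 0.1669 0.    ]
nut_a_mid 0.79 [541. 211.] [0.4902 0.1581 0.017 ]
nut_b_mid 0.9 [514.3 243.8] [0.5336 0.1382 0.017 ]
nut_c_mid 0.77 [311.6 218.6] [ 0.5679 -0.0766  0.012 ]
```

View pics/w1.png

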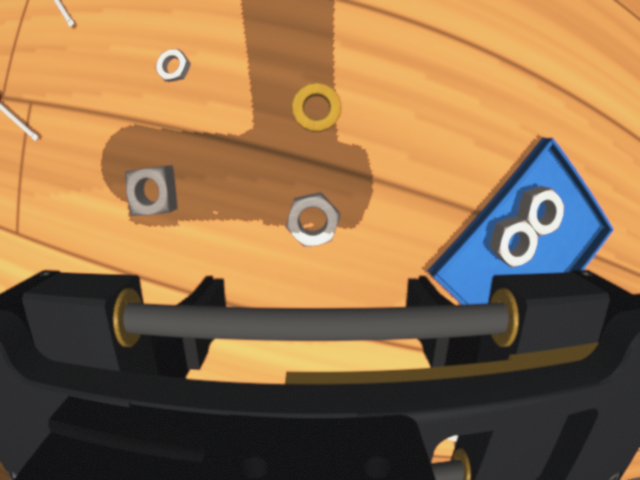

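```bash
cat >> h.py <<'E'
from scipy.optimize import minimize
def hexpts(x,y,yaw,z0,h=.024,R=.046/np.sqrt(3)):
    a=np.radians(yaw+30+60*np.arange(6)); p=np.stack([x+R*np.cos(a),y+R*np.sin(a)],1)
    return np.vstack([np.c_[p,np.full(6,z0)],np.c_[p,np.full(6,z0+h)]])
def mask_of(m):  # outer contour filled
    cs,_=cv2.findContours(m.astype(np.uint8),cv2.RETR_EXTERNAL,cv2.CHAIN_APPROX_NONE)
    o=np.zeros(m.shape,np.uint8); cv2.drawContours(o,[max(cs,key=cv2.contourArea)],-1,1,-1); return o
def cost(p,z0,views):
    e=0
    for c,M,fish in views:
        u0,v0,S,m=M
        q=(proj(c,hexpts(p[0],p[1],p[2],z0),fish)-[u0,v0]+.5)*S-.5
        o=np.zeros(m.shape,np.uint8)
        cv2.fillConvexPoly(o,np.round(cv2.convexHull(q.astype(np.float32))*16).astype(np.int32),1,shift=4)
        e+=(o!=m).sum()/m.sum()
    return e/len(views)
def prep(m,S=6):
    m=mask_of(m); ys,xs=np.nonzero(m); u0,v0=xs.min()-15,ys.min()-15
    s=m[max(v0,0):ys.max()+15,max(u0,0):xs.max()+15].astype(np.float32)
    return max(u0,0),max(v0,0),S,(cv2.resize(s,None,fx=S,fy=S,interpolation=cv2.INTER_LINEAR)>.5).astype(np.uint8)
def fit(x,y,z0,views):
    best=None
    for yaw in range(0,60,12):
        s=minimize(cost,[x,y,yaw],args=(z0,views),method="Nelder-Mead",options=dict(initial_simplex=[[x,y,yaw],[x+.004,y,yaw],[x,y+.004,yaw],[x,y,yaw+8]],xatol=1e-4,fatol=1e-5))
        if best is None or s.fun<best.fun: best=s
    return best.x,best.fun
def near(t,cam,c,x,y,z,fish):
    g=[d for d in r.cut_out(t,cam) if d["score"]>.3]
    if not g: return None
    uv=proj(c,np.array([x,y,z]),fish)
    d=min(g,key=lambda d:np.linalg.norm(np.array(d["centre"])-uv)); e=np.linalg.norm(np.array(d["centre"])-uv)
    return d["pixels"] if e<15 else None
E
python3 - <<'E'
from h import *
C={n:r.capture(n) for n in ["wrist","side"]}
for t,x,y,z in [("nut_c_mid",.568,-.075,0),("nut_a_mid",.4905,.157,.005),("nut_b_mid",.533,.138,.005)]:
    V=[]
    for n,c in C.items():
        m=near(t,n,c,x,y,z+.012,n=="wrist")
        if m is None: print(t,n,"none"); continue
        v=(c,prep(m),n=="wrist"); V.append(v)
        p,f=fit(x,y,z,[v]); print(t,n,p.round(4),p[2]%60,round(f,3))
    if len(V)>1:
        p,f=fit(x,y,z,V); print(t,"both",p.round(4),p[2]%60,round(f,3))
E
```

```text
nut_c_mid wrist [ 0.568  -0.0758 26.9625] 26.96250184172669 0.032
nut_c_mid side [ 0.5676 -0.0752 23.9163] 23.916306449431836 0.059
nut_c_mid both [ 0.5678 -0.0756 28.0643] 28.064259565097533 0.049
nut_a_mid wrist [  0.4891   0.1582 -20.6759] 39.3240502413785 0.12
nut_a_mid side [ 0.4904  0.1588 35.1493] 35.14926922953832 0.064
nut_a_mid both [ 0.4895  0.1581 35.8655] 35.865471803288486 0.097
nut_b_mid wrist [ 0.5312  0.1364 36.2943] 36.29425730005541 0.049
nut_b_mid side [ 0.5329  0.1371 26.0644] 26.06438488892472 0.166
nut_b_mid both [ 0.5316  0.1363 29.8055] 29.805491963460888 0.12
```

Request:
move_arm:
  series:
    - [[0,0,1],[0,0,0],1]
    - [[0,0,1],[0,0,0],1]
    - [[0,0,1],[0,0,0],1]
    - [[0,0,0.21],[0.001,-0.007,0],1]
    - [[0,0,0],[0,0,0.09],1]
    - [[0,0,0],[0,0,0.09],1]
    - [[0,0,0],[0,0,0.09],1]
    - [[0,0,0],[0,0,0.06],1]
    - [[0,0,0],[0,0,0.04],1]
    - [[0,0,0],[0,0,0.023],1]
    - [[0,0,0],[0,0,0],1]
    - [[0,0,0],[0,0,0],1]

```text
time_s: 3.95
tcp_pos: [0.5689, -0.0766, 0.0059]
ee_rot: [[-0.999, 0.052, 0.001], [0.052, 0.999, -0.0], [-0.001, -0.0, -1.0]]
wrist_force: [0.0, -0.1, 0.8]
gripper_width: 0.997
gripper_force: 0.0
```

Request:
move_arm:
  series:
    - [[0,0,0],[0,0,0],0.3]
    - [[0,0,0],[0,0,0],0.3]
    - [[0,0,0],[0,0,0],0.3]
    - [[0,0,0],[0,0,0],0.3]
    - [[0,0,0],[0,0,0],0.3]
    - [[0,0,0],[0,0,0],0.3]
    - [[0,0,0],[0,0,0],0.3]
    - [[0,0,0],[0,0,0],0.3]

```text
time_s: 4.75
tcp_pos: [0.5682, -0.0765, 0.0052]
ee_rot: [[-0.999, 0.053, 0.0], [0.053, 0.999, 0.0], [-0.0, 0.0, -1.0]]
wrist_force: [-1.0, 1.1, 1.0]
gripper_width: 0.524
gripper_force: 30.0
```

Request:
move_arm:
  series:
    - [[0,0,0],[0,0,-0.03],0.3]
    - [[0,0,0],[0,0,-0.08],0.3]
    - [[0,0,-0.975],[0,0,-0.08],0.3]
    - [[0,0,-0.975],[0,0,-0.06],0.3]
    - [[0,0,-0.975],[0,0,0],0.3]
    - [[0,0,-0.975],[0,0,0],0.3]
    - [[0,0,-0.975],[0,0,0],0.3]
    - [[0,0,-0.975],[0,0,0],0.3]
    - [[0,0,-0.975],[0,0,0],0.3]
    - [[0,0,-0.975],[0,0,0],0.3]
    - [[0,0,-0.975],[0,0,0],0.3]
    - [[0,0,-0.975],[0,0,0],0.3]

```text
time_s: 5.95
tcp_pos: [0.5671, -0.0766, 0.129]
ee_rot: [[-0.602, -0.799, -0.002], [-0.799, 0.602, 0.0], [0.001, 0.002, -1.0]]
wrist_force: [-0.4, -0.4, -2.3]
gripper_width: 0.526
gripper_force: 30.0
```

Request:
move_arm:
  series:
    - [[0,0,-0.975],[0,0,0],0.3]
    - [[0,0,-0.975],[0,0,0],0.3]
    - [[0,0,0],[-0.081,0.048,0],0.3]
    - [[0,0,0],[-0.081,0.048,0],0.3]
    - [[0,0,0],[-0.081,0.048,0],0.3]
    - [[0,0,0],[-0.081,0.048,0],0.3]
    - [[0,0,0],[-0.081,0.048,0],0.3]
    - [[0,0,0],[-0.081,0.048,0],0.3]
    - [[0,0,0],[0,0,0],0.3]
    - [[0,0,0],[0,0,0],0.3]

```text
time_s: 6.95
tcp_pos: [0.5441, 0.2057, 0.129]
ee_rot: [[-0.437, -0.9, -0.002], [-0.9, 0.437, -0.001], [0.002, 0.002, -1.0]]
wrist_force: [-0.0, 0.2, -2.4]
gripper_width: 0.525
gripper_force: 30.0
```

```bash
python3 - <<'E'
from h import *
C={n:r.capture(n) for n in ["wrist","side","scene"]}
save(C["wrist"],"w2")
for t,x,y,z in [("nut_a_mid",.4905,.157,.005),("nut_b_mid",.532,.137,.005)]:
    for n,c in C.items():
        f_=n=="wrist"
        for d in r.pinpoint(t,n)[:2]: print("  pin",n,round(d["score"],2),onz(c,d["centre"],z+.012,f_).round(4))
        m=near(t,n,c,x,y,z+.012,f_)
        if m is None: print(t,n,"none"); continue
        p,f=fit(x,y,z,[(c,prep(m),f_)]); print(t,n,p.round(4),p[2]%60,round(f,3))
E
```

```text
pin wrist 0.74 [0.4897 0.1591 0.017 ]
  pin wrist 0.73 [0.5319 0.1368 0.017 ]
nut_a_mid wrist none
  pin side 0.6 [0.4833 0.1552 0.017 ]
nut_a_mid side [ 0.489   0.1584 35.2678] 35.26776084453023 0.099
  pin scene 0.72 [0.4894 0.1548 0.017 ]
nut_a_mid scene [ 0.4903  0.1584 34.6445] 34.64445702716924 0.409
  pin wrist 0.55 [0.5325 0.1365 0.017 ]
nut_b_mid wrist none
  pin side 0.98 [0.5268 0.1365 0.017 ]
nut_b_mid side [ 0.5324  0.1377 30.0291] 30.02905117687257 0.114
  pin scene 0.56 [0.5344 0.1356 0.017 ]
nut_b_mid scene [ 0.5335  0.1367 32.2091] 32.20907426314007 0.08
```

View pics/w2.png

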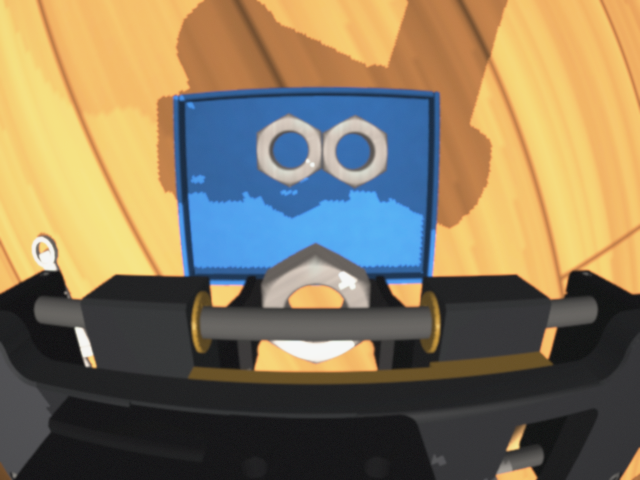

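```bash
cat > fit2.py <<'E'
from h import *
def hexmask(c,ps,box,S):
    o=np.zeros(((box[3]-box[1])*S,(box[2]-box[0])*S),np.uint8)
    for p in ps:
        q=(proj(c,hexpts(p[0],p[1],p[2],.005),True)-[box[0],box[1]]+.5)*S-.5
        cv2.fillConvexPoly(o,np.round(cv2.convexHull(q.astype(np.float32))*16).astype(np.int32),1,shift=4)
    return o
def seg(c,box,S=6):
    im=c["img"][box[1]:box[3],box[0]:box[2]].astype(np.float32)
    d=cv2.resize(im[:,:,2]-im[:,:,0],None,fx=S,fy=S)
    return d
def run(c,box,p0,S=6,thr=None):
    d=seg(c,box,S); m=(d<(thr or 45)).astype(np.uint8)
    cs,_=cv2.findContours(m,cv2.RETR_EXTERNAL,cv2.CHAIN_APPROX_NONE)
    k=[q for q in cs if cv2.contourArea(q)>900*S*S/4]; m=np.zeros_like(m); cv2.drawContours(m,k,-1,1,-1)
    p0=np.array(p0,float); sc=np.tile([.003,.003,4],len(p0)//3)
    f=lambda p:(hexmask(c,p.reshape(-1,3),box,S)!=m).sum()/m.sum()
    s=minimize(f,p0,method="Powell",options=dict(xtol=1e-5)) if 0 else minimize(f,p0,method="Nelder-Mead",options=dict(initial_simplex=np.vstack([p0]+[p0+np.eye(len(p0))[i]*sc[i] for i in range(len(p0))]),xatol=5e-5,fatol=1e-5,maxfev=3000))
    s=minimize(f,s.x,method="Nelder-Mead",options=dict(initial_simplex=np.vstack([s.x]+[s.x-np.eye(len(p0))[i]*sc[i]*.5 for i in range(len(p0))]),xatol=5e-5,fatol=1e-5,maxfev=3000))
    return s.x.reshape(-1,3),s.fun,m
E
python3 - <<'E'
from fit2 import *
c=r.capture("wrist"); box=(235,105,410,200)
d=seg(c,box,1); print(np.percentile(d,[5,20,30,40,50,60,80]), d[45,::8].astype(int))
for thr in (30,60):
    P,f,m=run(c,box,[.490,.158,-25,.532,.137,-25],thr=thr)
    v=P[1,:2]-P[0,:2]; L=np.linalg.norm(v); th=np.arctan2(v[1],v[0]); mid=P[:,:2].mean(0)
    n=np.array([-np.sin(th),np.cos(th)]); 
    print(thr,P.round(4).tolist(),round(f,3),"L",L,"row",np.degrees(th),"target",mid+n*np.sqrt(.046**2-L*L/4))
s=r.sense(); print(s["tcp_pos"],np.degrees(np.arctan2(s["ee_rot"][1,1],s["ee_rot"][0,1])))
for t in ("tray",):
    print([onz(c,d["centre"],0,True) for d in r.pinpoint(t,"wrist")[:1]])
o=cv2.cvtColor(m*255,cv2.COLOR_GRAY2BGR); o=cv2.resize(c["img"][box[1]:box[3],box[0]:box[2],::-1],None,fx=4,fy=4)
for p in P:
    q=((proj(c,hexpts(*p,.005),True)-[box[0],box[1]]+.5)*4).astype(int)
    cv2.polylines(o,[q[:6],q[6:]],True,(0,0,255),1)
cv2.imwrite("pics/f2.png",o)
E
```

```text
[-24. -16.  17. 107. 110. 112. 116.] [110 110 111  -3 -22  66 116 115 114 117 -25 -12 -24 106 117 118 116  58
 -24 -18 113 113]
30 [[0.4895, 0.157, -25.4264], [0.5308, 0.136, -23.7935]] 0.023 L 0.04629925380474189 row -26.980940397754054 target [0.5282002  0.18191116]
60 [[0.4894, 0.1569, -25.4186], [0.5309, 0.1359, -25.5218]] 0.012 L 0.046513501995647744 row -26.88567073911205 target [0.52810535 0.18183077]
[0.54520825 0.20495078 0.13006636] 153.9889194087325
[array([0.53408688, 0.16828894, 0.        ])]
```

View pics/f2.png

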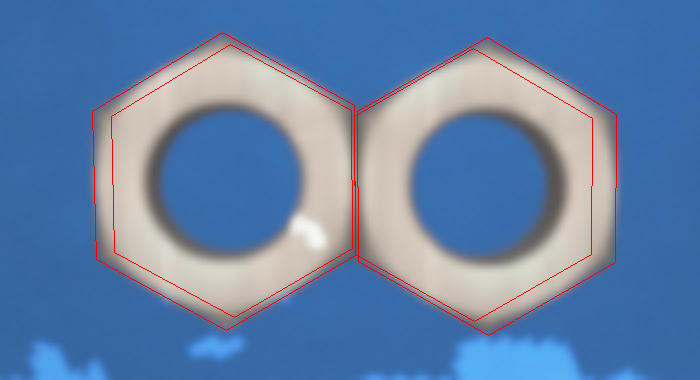

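Request:
move_arm:
  series:
    - [[0,0,-0.1],[0.02,0.006,0.04],0.3]
    - [[0,0,0],[0.02,0.005,0.05],0.3]
    - [[0,0,0],[0,0,0.05],0.3]
    - [[0,0,0],[0,0,0],0.3]
    - [[0,0,0],[0,0,0],0.3]

```text
time_s: 8.3
tcp_pos: [0.5321, 0.1896, 0.0604]
ee_rot: [[-0.429, -0.903, 0.0], [-0.903, 0.429, -0.0], [0.0, -0.001, -1.0]]
wrist_force: [-0.5, 0.4, -2.3]
gripper_width: 0.523
gripper_force: 30.0
```

```bash
python3 - <<'E'
from fit2 import *
c=r.capture("wrist"); save(c,"w3")
s=r.sense(); t=s["tcp_pos"]; yaw=np.degrees(np.arctan2(s["ee_rot"][1,1],s["ee_rot"][0,1])); print(t,yaw)
P=[[.4894,.1569,-25.42],[.5309,.1359,-25.5]]
q=np.vstack([proj(c,hexpts(*p,.005),True) for p in P]); lo=q.min(0).astype(int)-18; hi=q.max(0).astype(int)+18; print(lo,hi)
qc=proj(c,hexpts(t[0],t[1],yaw,t[2]-.0052),True); print(qc.round(1).tolist())
o=cv2.resize(c["img"][170:390,200:430,::-1],None,fx=2.6,fy=2.6)
for w in (qc[:6],qc[6:],q[:6],q[6:12],q[12:18],q[18:]): cv2.polylines(o,[((w-[200,170]+.5)*2.6).astype(int)],True,(0,0,255),1)
cv2.imwrite("pics/f3.png",o)
E
```

```text
[0.53268972 0.19001377 0.06122961] 154.60765372998026
[212 119] [423 256]
[[363.1, 270.3], [314.8, 243.4], [266.6, 270.4], [269.1, 320.4], [315.0, 343.6], [360.9, 320.3], [370.1, 289.0], [314.8, 258.7], [259.5, 289.1], [263.0, 344.3], [315.0, 369.6], [366.9, 344.2]]
```

View pics/f3.png

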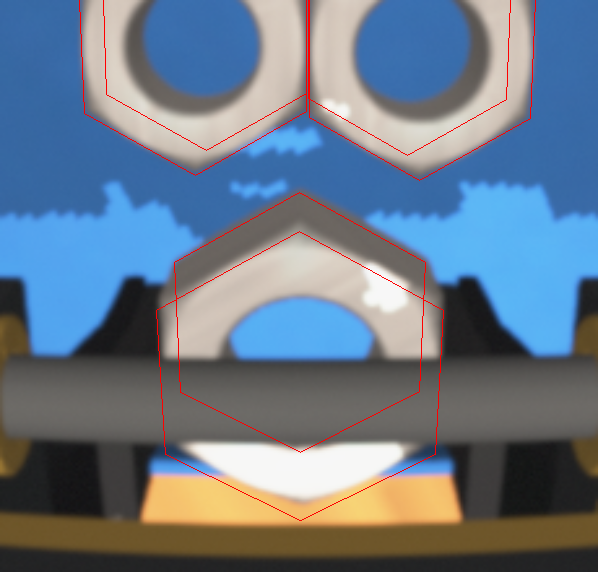

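Request:
move_arm:
  series:
    - [[0,0,0],[0,0,0.04],0.3]
    - [[0,0,0],[0,0,0.035],0.3]
    - [[0,0,0],[0,0,0.02],0.3]
    - [[0,0,0],[0,0,0],0.3]
    - [[0,0,0],[0,0,0],0.3]
    - [[0,0,0],[0,0,0],0.3]

```text
time_s: 8.95
tcp_pos: [0.5325, 0.1899, 0.0138]
ee_rot: [[-0.429, -0.903, 0.002], [-0.903, 0.429, 0.001], [-0.002, -0.001, -1.0]]
wrist_force: [0.8, -0.3, -1.3]
gripper_width: 0.527
gripper_force: 30.0
```

```bash
cat > f4.py <<'E'
from fit2 import *
import sys
c=r.capture("wrist")
s=r.sense(); t=s["tcp_pos"]; yaw=np.degrees(np.arctan2(s["ee_rot"][1,1],s["ee_rot"][0,1])); print(s["time_s"],t,yaw,s["wrist_force"])
P=[[.4894,.1569,-25.42],[.5309,.1359,-25.5]]
q=np.vstack([proj(c,hexpts(*p,.005),True) for p in P]); lo=q.min(0).astype(int)-12; hi=q.max(0).astype(int)
qc=proj(c,hexpts(t[0],t[1],yaw,t[2]-.0052),True)
box=(lo[0],lo[1],hi[0]+12,int(qc[:,1].min())-2); print(box,hi)
b2=(lo[0]-5,lo[1]-5,hi[0]+17,int(qc[:,1].max()))
S=600/(b2[3]-b2[1]); S=min(S,780/(b2[2]-b2[0]))
o=cv2.resize(c["img"][b2[1]:b2[3],b2[0]:b2[2],::-1],None,fx=S,fy=S,interpolation=cv2.INTER_CUBIC)
for w in (qc[:6],qc[6:],q[:6],q[6:12],q[12:18],q[18:]): cv2.polylines(o,[((w-[b2[0],b2[1]]+.5)*S).astype(int)],True,(0,0,255),1)
cv2.imwrite("pics/"+sys.argv[1]+".png",o)
E
python3 f4.py f4
```

```text
9.0 [0.53231354 0.18980696 0.0136663 ] 154.57945822018144 [ 0.41062874  0.48233914 -1.93335163]
(np.int64(193), np.int64(121), np.int64(444), 239) [432 264]
```

View pics/f4.png

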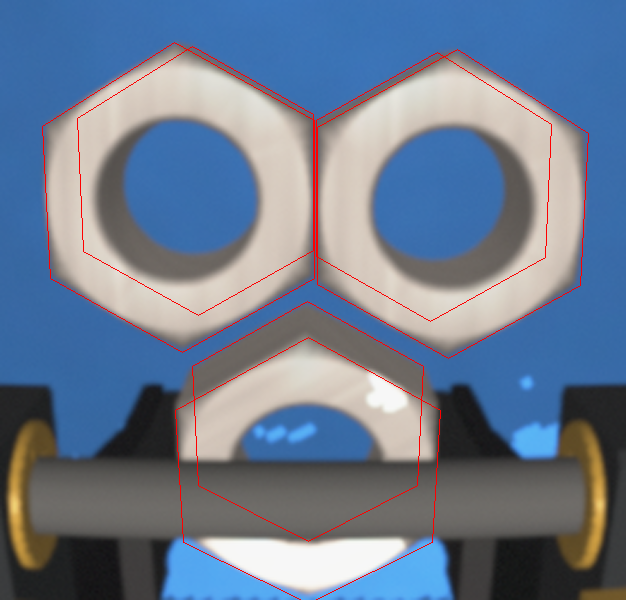

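Request:
move_arm:
  series:
    - [[0,0,0],[0.007,0.001,0],0.3]
    - [[0,0,0],[0.006,0,0.003],0.3]
    - [[0,0,0],[0,0,0.003],0.3]
    - [[0,0,0],[0.002,0,0],0.3]
    - [[0,0,0],[0,0,0],0.3]
    - [[0,0,0],[0,0,0],0.3]

```text
time_s: 9.6
tcp_pos: [0.5282, 0.183, 0.0101]
ee_rot: [[-0.429, -0.903, 0.001], [-0.903, 0.429, 0.0], [-0.001, -0.001, -1.0]]
wrist_force: [-1.8, 0.4, 3.9]
gripper_width: 0.528
gripper_force: 29.9
```

Request:
move_arm:
  series:
    - [[0,0,0],[0.001,0,0],0.3]
    - [[0,0,0],[0.001,0,0],0.3]
    - [[0,0,0],[0,0,0],0.3]
    - [[0,0,0],[0,0,0],0.3]

```text
time_s: 10.0
tcp_pos: [0.5283, 0.1828, 0.0101]
ee_rot: [[-0.429, -0.903, 0.002], [-0.903, 0.429, 0.001], [-0.002, -0.001, -1.0]]
wrist_force: [-1.9, 4.5, 5.6]
gripper_width: 0.528
gripper_force: 29.9
```

```bash
python3 f4.py f5
```

```text
10.05 [0.52830818 0.18276506 0.0101514 ] 154.5840990201797 [-1.06409702  3.4470638   5.66392831]
(np.int64(189), np.int64(140), np.int64(445), 239) [433 286]
```

View pics/f5.png

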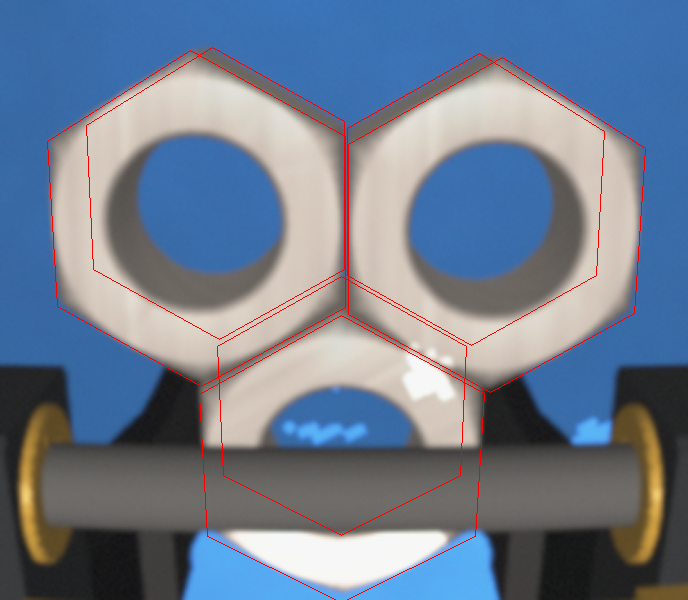

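Request:
move_arm:
  series:
    - [[0,0,0],[0.001,0,-0.001],0.3]
    - [[0,0,0],[0.001,0,0],0.3]
    - [[0,0,0],[0,0,0],0.3]
    - [[0,0,0],[0,0,0],0.3]

```text
time_s: 10.45
tcp_pos: [0.5279, 0.1814, 0.0102]
ee_rot: [[-0.429, -0.903, 0.002], [-0.903, 0.429, 0.001], [-0.002, -0.001, -1.0]]
wrist_force: [2.5, 3.2, 1.7]
gripper_width: 0.524
gripper_force: 30.0
```

```bash
python3 f4.py f6
```

```text
10.5 [0.52778205 0.18132806 0.01016204] 154.58297590137536 [2.09466958 4.02854226 1.2583408 ]
(np.int64(190), np.int64(143), np.int64(445), 239) [433 289]
```

View pics/f6.png

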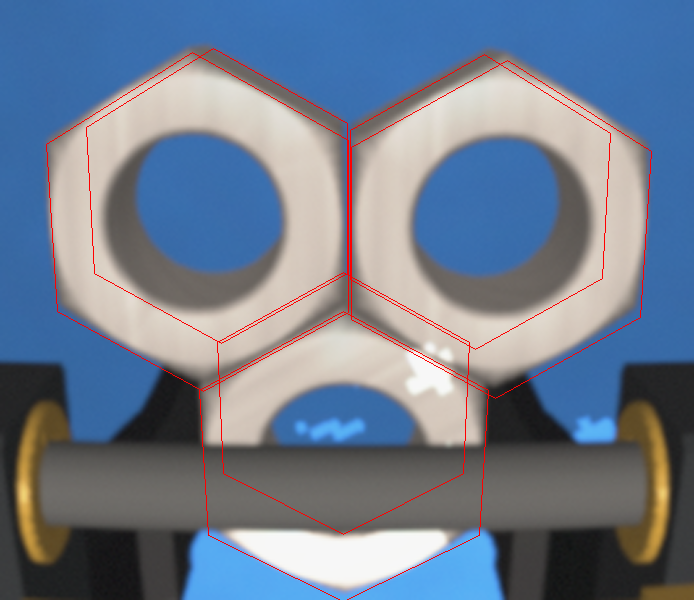

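Request:
move_arm:
  series:
    - [[0,0,0],[-0.001,0,0],0.3]
    - [[0,0,0],[0,0,0],0.7]
    - [[0,0,0],[0,0,0],0.7]
    - [[0,0,0],[0,0,0],0.7]
    - [[0,0,0],[0,0,0],0.7]
    - [[0,0,0],[0,0,-0.03],0.7]
    - [[0,0,0],[0,0,-0.06],0.7]
    - [[0,0,0],[0,0,-0.08],0.7]
    - [[0,0,0],[-0.04,0,-0.08],0.7]
    - [[0,0,0],[-0.06,0,0],0.7]
    - [[0,0,0],[0,0,0],0.7]
    - [[0,0,0],[0,0,0],0.7]

```text
time_s: 11.7
tcp_pos: [0.5478, 0.2263, 0.1343]
ee_rot: [[-0.429, -0.903, -0.002], [-0.903, 0.429, -0.001], [0.002, 0.002, -1.0]]
wrist_force: [-0.4, -0.1, -0.8]
gripper_width: 0.698
gripper_force: 0.0
```

```bash
python3 - <<'E'
from fit2 import *
c=r.capture("wrist")
q=proj(c,hexpts(.51,.155,0,.005,R=.065),True); box=tuple(int(v) for v in (*(q.min(0)-8),*(q.max(0)+8))); print(box)
P,f,m=run(c,box,[.489,.156,-25.4,.531,.135,-25.4,.528,.181,-25.4],thr=60)
print(P.round(4).tolist(),f)
for i,j in ((0,1),(0,2),(1,2)): print(i,j,np.linalg.norm(P[i,:2]-P[j,:2]))
S=min(780/(box[2]-box[0]),590/(box[3]-box[1]))
o=cv2.resize(c["img"][box[1]:box[3],box[0]:box[2],::-1],None,fx=S,fy=S,interpolation=cv2.INTER_CUBIC)
cv2.imwrite("pics/f7.png",o)
E
```

```text
(222, 45, 417, 221)
[[0.4886, 0.1557, -25.4922], [0.5308, 0.135, -24.7677], [0.527, 0.1804, -24.7223]] 0.29974640618144227
0 1 0.0469559472620901
0 2 0.04570905252748298
1 2 0.04553669185554805
```

View pics/f7.png

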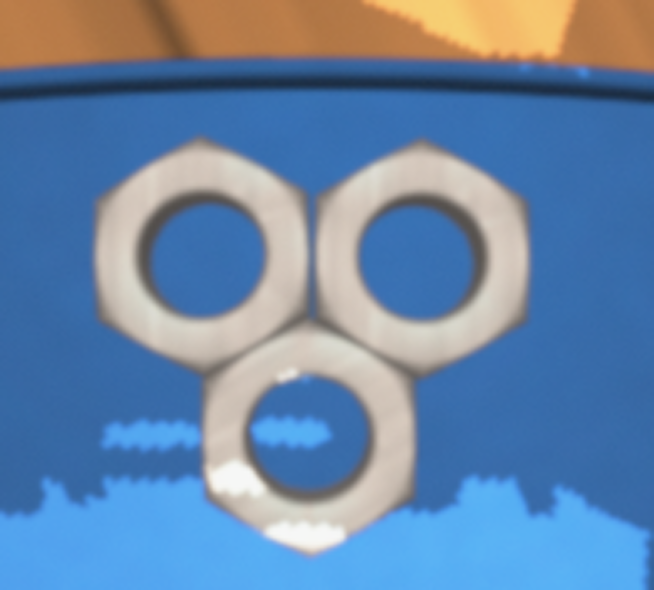

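The three nuts lie flat and packed, with centre distances of 47.0, 45.7 and 45.5 mm and the gripper clear of them. I'm handing the job in.

```bash
python3 -c "
from station import r
print(r.finish_job())"
```

```text
the job is handed in; nothing more can be done
None
```

The third large hex nut lies flat in the tray's notch, against both other nuts, with about a 1 mm gap left between those two; I handed the job in at about 12 s and got no verdict back.

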